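# Swing out the folding hook and hang the soap dish up to drain

### The arm

A 6-joint arm with a two-finger parallel gripper is mounted at the origin on the work surface. World frame = base frame: x ahead of the robot, y to its left, z up, the work surface at z = 0. Lengths are in m, angles in degrees, forces in N, time in s.
With the tool pointing down it reaches from about 0.4 to 0.825 m from the base axis. Payload 7 kg.
Tool frame: the origin (TCP) lies midway between the tips of the shut fingers; the grasp point (between the pads) lies 19 mm behind it; z points along the fingers, y is the line along which they close (so a half turn about z gives the same grasp; the last joint's range is limited). The gripper opens to 88 mm and grips with 3 to 60 N. Pads are 19 mm wide; open, the fingers measure 130 mm over their backs; the gripper's body (78 mm by 193 mm) begins 47 mm behind the grasp point.
Start: joints at [-49.842, 20.546, 0.682, 0, -70.136, -16.507], TCP at [0.271, -0.618, 0.227] pointing down, gripper open.
Joint ranges: [-176.03, 176.03], [-82.01, 121.73], [-58.28, 71.71], [-173.87, 95.51], [-174.79, -0.11], [-173.66, 173.66]. Speed limits (degrees/s): [136.94, 136.94, 172.46, 180, 180, 180].

### API

Orientations are given as [roll, pitch, yaw] about the fixed x, y, z axes, in that order (R = Rz(yaw) Ry(pitch) Rx(roll)).
In Python, from plant import ctrl gives the robot as it stands.
- The arm moves only by the tool arm_command, never from a script. Its argument "steps" is a list of rows, each an object with "translation": the shift along the tool's x, y, z in mm, a list of three; "rotation": the turn, a rotation vector about the tool's x, y, z in units of 5 degrees (1.0 is 5 degrees), a list of three; "claw": the finger opening in mm, from 0 to 87.6. In form: [{"translation": [x, y, z], "rotation": [rx, ry, rz], "claw": claw}, ...]. A call has 1 to 5 rows; each row is the pose to reach, as a shift and turn from the pose commanded when the call began, along the tool's axes at that moment; what a row does not reach only later rows make up. A row lasts 1/10 s, in which the tool goes at most 50 mm and 8.59 degrees, less where a joint would pass 70% of its speed; a pose out of reach is approached as far as the arm can. A call with a gripper value outside its range is refused whole. The fingers move at their own pace and stop on an object; the grip force is fixed at half the most. Time passes only in rows, so rows that repeat a pose let the fingers close. It gives the time, the measured TCP pose, the force, the opening and the grip force at its end, in the units of the state.
- ctrl.get_obs(): the state, without advancing time (a new reading comes with each control period).
- ctrl.snapshot(name): name is "side" or "top" or "wrist"; returns (picture, depth): 400x640x3 uint8, red, green, blue; 400x640 float32, m along the optical axis (not along the pixel's ray), 0 where there is no reading.
- ctrl.calibration(name): a dict with "vertical_fov" (degrees; the focal length in pixels is half the picture's height over the tangent of half this angle, whatever the lens; pixels are square), "cx", "cy" (the principal point, pixels), "k1" (the pictures are not rectified: a ray, as slopes to the right and down, at radius r is drawn at 1 + k1 r^2 times it, then the intrinsics apply), "rvec" (rotation vector, rad) and "tvec" (3), from world to camera coordinates, as OpenCV has them; the wrist camera has in their place "hand_eye" (4x4, takes a point from camera to tool coordinates, whose origin is the TCP and whose axes are the flange's). Camera axes: x right, y down, z forward; pixel columns grow to the right and rows downward; lengths in m; the calibration is good to about 2 mm. A picture is of the moment at which its call begins: read the wrist's pose just before it. calibration takes no time and is no camera call.
- ctrl.close_job(): hands the job in; it is judged then, once.
The state is a dict: "clock": time; "joint_pos": joint angles; "qvel": joint speeds; "tau": joint torques, N m; "tool_pos": TCP position; "orientation": TCP orientation; "force": force on the tool from outside, world axes, zero at the start; "moment": the same for the moment, N m; "opening": finger opening in m; "gripper_force": force on a finger pad.
Only numpy, scipy, OpenCV 4.12 (cv2) and the standard library are available. Lean on these libraries where they do the work, as an engineer would, in place of code of your own. Each camera call takes 0.05 s, during which the arm holds its last target. There are 200 camera calls.

### The job

Swing the folded dark steel hook on the side of the mirror cabinet all the way out until it stands square to the panel, then hang the white soap dish on it by its loop so that it can drip dry. Keep the soap in the dish, hang it gently and leave it hanging level and still behind the hook's upturned end. Leave the other things on the ledge standing where they are and do not pull the mirror door open.

Things in the scene. Friction and masses are not known exactly. Their poses are not given: they have to be found in the camera images.
- cabinet: White mirror cabinet fixed to the ledge, 160 (x) x 360 (y) x 300 mm high. Origin at ledge level under the middle of the side panel with the hook: the panel's outer face is y = 0 (x from -80 to 80), the cabinet lies towards +y, the hook on the -y side; x points from the mirror front to the back. Place and yaw vary.
- hook_pivot (a point): Point on the upright hinge axis of the hook, at the height of the arm's axis: (-55, -36, 250) mm in the cabinet frame. Around it a 16 mm barrel between two lugs 18 mm wide that reach 44 mm out of the panel, 226 to 274 mm high; back plate 44 x 85 x 4 mm.
- hook (a joint): Swing of the hook arm about the upright axis at hook_pivot, rad. 0: folded, 31 mm gap between panel and arm, arm along the cabinet's +x. It grows as the tip leaves the panel (clockwise from above): arm direction (cos q, -sin q) in the cabinet's x, y. Stop at 1.571 (square out). Starts at 0 to 0.3; stays where left, friction 0.2 N m (2 to 3 N near the tip).
- hook_tip (a point): Centre of the 16 mm ball on the upturned end of the hook arm: 127 mm from the hinge axis and 30 mm above the arm's axis. The arm is a level round dark steel bar 10 mm thick, straight from the hinge to 115 mm, then turned up.
- hook_seat (a point): Point on top of the arm's straight part, 62 mm from the hinge axis and 5 mm above the arm's axis. Its x axis points along the arm towards the tip, z up. The loop of a hung dish rests on this line.
- dish: White plastic soap dish, tray 130 (x) x 90 (y) x 24 mm, with a fixed upright strap loop; origin at the underside centre. The loop, a band 18 mm wide (y) and 5 thick, lies in the x-z plane, open along y: legs slope from the tray ends in to z = 80, run straight to z = 130 (56 mm wide outside, 46 inside), then slant to a flat 22 mm top bar, z = 145 to 150. About 0.16 kg, varies.
- dish_loop (a point): Middle of the underside of the loop's top bar, 145 mm above the dish's underside; axes as the dish.
- dish_floor (a point): Centre of the top of the slotted tray floor, 8 mm above the dish's underside.
- soap: Loose yellow bar of soap 88 x 56 x 26 mm lying in the dish, rounded edges, about 0.09 kg; origin at the centre of its underside.
- mirror_door (a joint): Hinged mirror door on the cabinet's front, rad: starts 0 to 0.1 (shut or just ajar), grows as it opens; its hinge is on the edge far from the hook.
- cup: Green toothbrush cup, 72 mm across, 95 mm high, with two toothbrushes standing up to about 200 mm; origin at the underside centre.
- shampoo: Orange shampoo bottle, 60 mm across, 170 mm high; origin at the underside centre.
- spray: Blue spray can, 48 mm across, 140 mm high; origin at the underside centre.
- jar: Glass jar with a twist cap, 68 mm across, 85 mm high; origin at the underside centre.
- comb: Flat blue comb, 180 x 40 x 5 mm, lying on the ledge; origin at its middle, long axis x.
- clipper: Steel nail clipper, 80 x 14 x 19 mm, lying on the ledge; origin at its middle, long axis x.
Things that resemble listed ones, but are neither listed nor needed, are in the scene too. There is more than one size of the shampoo; the one meant has the size given above.

How it is judged (in metres and radians):
On the way:
1. the hook is swung out to its stop while the soap dish is not yet on it (value of joint hook above 1.45 rad and distance between dish_loop and hook_seat above 0.09 m), for 0.2 s.
At the end, for the whole second after the job is handed in: Hook out (over 1.35 rad); dish hung by its loop, bar on the arm (45 mm inward to 50 outward of hook_seat, 25 mm sideways, 15 mm in height), within 0.25 rad of upright, at rest; soap within 40 mm of the floor centre; bystanders within 30 mm and upright; door under 0.3 rad (value of joint hook above 1.35 rad and x of dish_loop in the frame of hook_seat between -0.045 and 0.05 m and y of dish_loop in the frame of hook_seat between -0.025 and 0.025 m and z of dish_loop in the frame of hook_seat between -0.015 and 0.015 m and contact force between dish and cabinet above 0.6 N and angle between dish's own z axis and vertical below 0.25 rad and linear speed of dish below 0.03 m/s and angular speed of dish below 0.3 rad/s and distance between soap and dish_floor below 0.04 m and distance of each of cup, shampoo, spray, jar, comb, clipper from where it was at the start of the episode below 0.03 m and angle between each of cup, shampoo, spray, jar's own z axis and vertical below 0.3 rad and value of joint mirror_door below 0.3 rad); the robot touches nothing.
It fails at once if the soap falls out of the dish (over 60 mm from its floor centre) (distance between soap and dish_floor above 0.06 m).
It fails at once if the dish is banged on the hook or cabinet (over 25 N), or dropped or flung onto the hook (over 0.45 m/s within 40 mm of hook_seat) (contact force between dish and cabinet above 25 N or (distance between dish_loop and hook_seat below 0.04 m and linear speed of dish above 0.45 m/s)).
It fails at once if the cup, bottle, can or jar is knocked over or pushed over 30 mm away (distance of any of cup, shampoo, spray, jar from where it was at the start of the episode above 0.03 m or angle between any of cup, shampoo, spray, jar's own z axis and vertical above 0.5 rad).
It fails at once if the comb or nail clipper is pushed over 30 mm away (distance of any of comb, clipper from where it was at the start of the episode above 0.03 m).
It fails at once if the mirror door is pulled open (over 0.3 rad) (value of joint mirror_door above 0.3 rad).
It also fails if it takes over 72 s, if anything falls off the work surface, if the arm or the gripper's body presses on something with over 40 N, if the wrist force passes 120 N, or if a joint passes its speed limit or range.

## Working session

There is one attempt and no reset: what is moved stays moved. The work goes in short steps, Python scripts to look and compute and a tool call to move; the robot and the scene stay as the last step left them, time stands still between calls to the robot, and variables do not carry over. Pictures are saved under pics/ and viewed, at most 10 in all, crops included, and the job is handed in when it is done.

Besides the shell and the picture viewer there is one more tool, called by a JSON object that holds its "fn" and its "kwargs". arm_command: Moves the arm, as the interface text tells. Its arguments: {"type":"object","properties":{"steps":{"type":"array"}},"required":["steps"]}

```bash
ls; mkdir -p pics
cat > h.py <<'E'
import numpy as np, cv2
from scipy.spatial.transform import Rotation as R
from plant import ctrl
def pose():
    o=ctrl.get_obs(); T=np.eye(4); T[:3,3]=o['tool_pos']
    T[:3,:3]=R.from_euler('xyz',o['orientation'],degrees=True).as_matrix(); return T
def intr(name):
    c=ctrl.calibration(name); f=200/np.tan(np.radians(c['vertical_fov'])/2)
    return c,np.array([[f,0,c['cx']],[0,f,c['cy']],[0,0,1]]),np.array([c['k1'],0,0,0.])
def c2w(name,T=None):
    c=ctrl.calibration(name)
    if name=='wrist': return T@np.array(c['hand_eye'])
    M=np.eye(4); M[:3,:3]=cv2.Rodrigues(np.array(c['rvec'],float))[0]; M[:3,3]=c['tvec']; return np.linalg.inv(M)
def cloud(name,depth,T=None):
    c,K,D=intr(name); v,u=np.mgrid[0:400,0:640]
    n=cv2.undistortPoints(np.stack([u,v],-1).reshape(-1,1,2).astype(float),K,D).reshape(400,640,2)
    P=np.dstack([n*depth[...,None],depth]); M=c2w(name,T)
    W=P@M[:3,:3].T+M[:3,3]; W[depth<=0]=np.nan; return W
def snap(name,f):
    T=pose() if name=='wrist' else None
    im,d=ctrl.snapshot(name); cv2.imwrite(f'pics/{f}.png',im[...,::-1]); W=cloud(name,d,T)
    np.savez(f'pics/{f}.npz',im=im,W=W); return im,W
def project(name,pts,T=None):
    c,K,D=intr(name); M=np.linalg.inv(c2w(name,T)); p=np.atleast_2d(pts)@M[:3,:3].T+M[:3,3]
    return cv2.projectPoints(p,np.zeros(3),np.zeros(3),K,D)[0].reshape(-1,2)
E
python3 - <<'E'
from h import *
print(ctrl.get_obs())
for n in('side','top'):
    snap(n,n+'0'); print(c2w(n).round(3).tolist())
print(ctrl.calibration('wrist'))
a=cv2.imread('pics/side0.png');b=cv2.imread('pics/top0.png')
E
```

```text
pics
{'clock': 0.0, 'joint_pos': array([-4.98402939e+01,  2.05908842e+01,  6.31942827e-01, -2.05626710e-02,
       -7.01336497e+01, -1.65081866e+01]), 'qvel': array([-0.01114396,  0.04176425, -0.0139869 , -0.01393045,  0.01155839,
        0.02755678]), 'tau': array([ 5.36458665e-04, -5.82726073e+01,  2.93063325e+01,  6.99733302e+00,
        6.89477936e-03, -1.80313100e-04]), 'tool_pos': array([ 0.27058375, -0.61785294,  0.22561359]), 'orientation': array([ 1.79905732e+02, -7.77939041e-03, -1.56355477e+02]), 'force': array([ 0.36223479,  0.1776792 , -0.44079926]), 'moment': array([ 0.00580723, -0.02826984, -0.00503757]), 'gripper_force': 0.0, 'opening': 0.08756978416239705}
[[0.952, -0.174, 0.253, 0.152], [-0.307, -0.526, 0.793, -1.075], [-0.005, -0.833, -0.554, 1.022], [0.0, 0.0, 0.0, 1.0]]
[[0.02, -0.989, 0.147, 0.36], [-1.0, -0.017, 0.025, 0.083], [-0.022, -0.147, -0.989, 1.42], [0.0, 0.0, 0.0, 1.0]]
{'vertical_fov': 60.62497422091706, 'cx': 321.2864450944588, 'cy': 193.85238793122528, 'k1': -0.042590593619696124, 'hand_eye': array([[-7.01949817e-04, -9.67860159e-01, -2.51488010e-01,
         6.69842073e-02],
       [ 9.99999596e-01, -5.37963606e-04, -7.20813656e-04,
        -2.09335457e-04],
       [ 5.62355424e-04, -2.51488414e-01,  9.67860146e-01,
        -1.59031205e-01],
       [ 0.00000000e+00,  0.00000000e+00,  0.00000000e+00,
         1.00000000e+00]])}
```

View pics/side0.png

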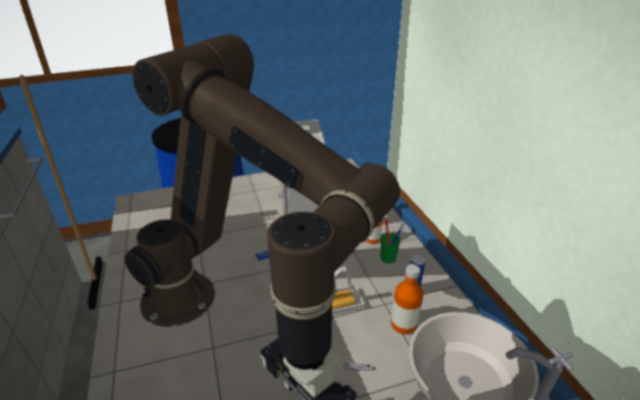

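View pics/top0.png

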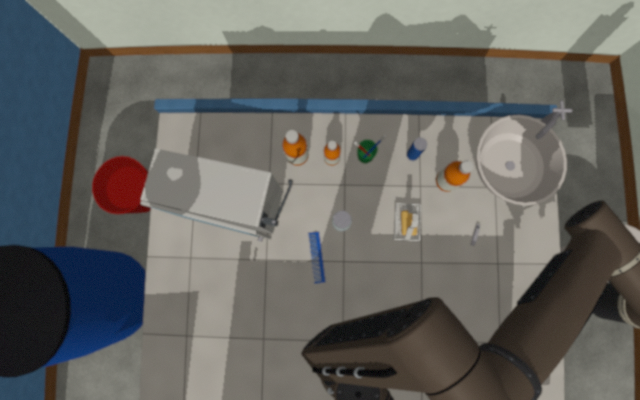

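The side view is mostly blocked by the arm: only the soap's yellow at (345,298) and orange bottles at (407,305) and (375,235) show. In the top view the cabinet is at left (150–275, 150–235). The hook is pivoted at about (266,220), with its tip at (291,182). The dish with the soap is at (407,222), jar (342,220), comb (317,257), clipper (475,233), cup (367,150) and spray (416,148). Orange bottles are at (294,147), (332,152) and (455,174).

Confusables:
- **Dish:** white, looped and holding soap at (407,222). The sink at (522,160) is white but isn't a dish.
- **Hook:** dark bar at (280,200). The tap at (560,110) isn't it.

Next I'll measure and check with one close crop.

Run:
```python
from h import *
z=np.load('pics/top0.npz'); im,W=z['im'],z['W']
m=(abs(W[...,2]-.3)<.012); m[:, :130]=0; m[:,290:]=0; m[:140]=0;m[250:]=0
r=cv2.minAreaRect(W[m][:,:2].astype(np.float32)); print('cab',m.sum(),r,cv2.boxPoints(r).round(4).tolist(), np.nanmedian(W[m][:,2]))
for n,(u,v) in dict(jar=(342,220),comb=(317,257),clip=(475,233),cup=(367,150),spray=(416,148),o1=(294,142),o2=(332,150),o3=(460,170),soap=(406,218),tip=(291,182),table=(380,300)).items():
    print(n,W[v-2:v+3,u-2:u+3].reshape(-1,3).mean(0).round(3), W[v-12:v+13,u-12:u+13,2].max().round(3))
# dish points
s=W[195:250,385:430].reshape(-1,3); 
for a,b in((.006,.014),(.018,.035),(.05,.09),(.09,.14),(.14,.16)):
    q=s[(s[:,2]>a)&(s[:,2]<b)]; 
    if len(q)>2: print(a,b,len(q),q.mean(0).round(3),cv2.minAreaRect(q[:,:2].astype(np.float32)))
# hook points
s=W[170:240,255:305].reshape(-1,3); q=s[(s[:,2]>.235)&(s[:,2]<.29)]
print(len(q)); np.save('hk.npy',q)
c1=cv2.resize(im[185:250,375:440],(520,520),interpolation=2);c2=cv2.resize(im[165:245,235:315],(520,520)[:2],interpolation=2)
cv2.imwrite('pics/crop.png',cv2.resize(np.hstack([c1,c2])[...,::-1],(800,400)))
```

```text
cab 7111 ((0.5568075776100159, 0.4265533685684204), (0.41416051983833313, 0.182379812002182), 77.40250396728516) [[0.42260000109672546, 0.2442999929189682], [0.600600004196167, 0.2046000063419342], [0.6909999847412109, 0.6087999939918518], [0.5130000114440918, 0.6485000252723694]] 0.30043463201948906
jar [0.5   0.045 0.086] nan
comb [0.376 0.13  0.002] 0.014
clip [ 0.469 -0.431  0.011] nan
cup [ 0.761 -0.043  0.029] nan
spray [ 0.741 -0.198  0.132] nan
o1 [0.732 0.203 0.211] nan
o2 [0.726 0.083 0.144] nan
o3 [ 0.651 -0.319  0.207] nan
soap [ 0.516 -0.18   0.035] nan
tip [0.6   0.207 0.225] nan
table [ 0.231 -0.094 -0.   ] nan
0.006 0.014 264 [ 0.509 -0.182  0.009] ((0.5070486068725586, -0.18930530548095703), (0.15892334282398224, 0.1943059116601944), 89.97098541259766)
0.018 0.035 341 [ 0.503 -0.183  0.028] ((0.5054983496665955, -0.1861814260482788), (0.09295383095741272, 0.1307576447725296), 87.58335876464844)
0.05 0.09 56 [ 0.494 -0.184  0.065] ((0.5048308372497559, -0.18544550240039825), (0.018157562240958214, 0.09696698933839798), 87.84300231933594)
0.09 0.14 40 [ 0.502 -0.184  0.126] ((0.5048112869262695, -0.18583707511425018), (0.01849767006933689, 0.055335041135549545), 87.97576904296875)
0.14 0.16 75 [ 0.505 -0.185  0.148] ((0.5065497756004333, -0.18519574403762817), (0.04249280318617821, 0.017553601413965225), 0.39363688230514526)
434
```

View pics/crop.png

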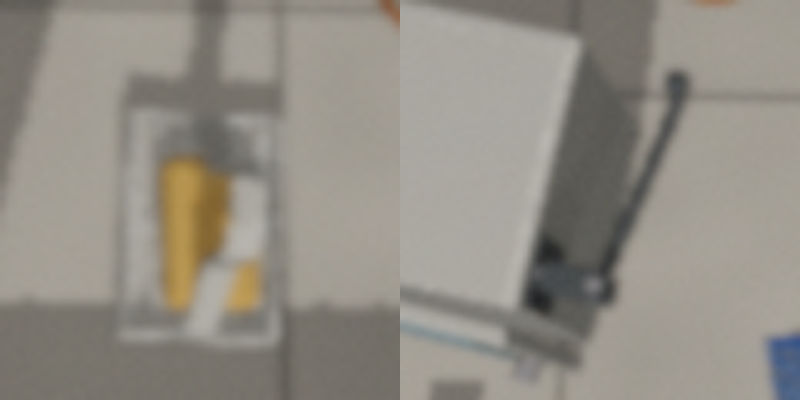

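The crop confirms both choices. The white dish has its loop over the yellow soap and its long axis along world x. The dark hook is slightly ajar, with its pivot at crop pixel (598,285) and its ball at (678,80). Next I move to a viewing pose above the dish.

```bash
cat >> h.py <<'E'
def to(pos,yaw,roll=180,pitch=0):
    T=pose(); Rt=R.from_euler('xyz',[roll,pitch,yaw],degrees=True).as_matrix()
    t=T[:3,:3].T@(np.array(pos)-T[:3,3])*1000; r=np.degrees(R.from_matrix(T[:3,:3].T@Rt).as_rotvec())/5
    print('trans',t.round(1).tolist(),'rot',r.round(2).tolist())
E
python3 -c "
from h import *
to([.36,-.40,.40],-90)"
```

```text
trans [-169.3, 164.0, -174.1] rot [0.02, 0.01, -13.27]
```

{"fn": "arm_command", "kwargs": {"steps": [{"translation":[0,0,-50],"rotation":[0,0,-1.6],"claw":87},{"translation":[-30,30,-100],"rotation":[0,0,-3.2],"claw":87},{"translation":[-60,60,-130],"rotation":[0,0,-4.8],"claw":87},{"translation":[-90,90,-155],"rotation":[0,0,-6.4],"claw":87},{"translation":[-120,120,-174],"rotation":[0,0,-8],"claw":87}]}}

```text
clock: 0.6
tool_pos: [0.3286, -0.4696, 0.3962]
orientation: [-180.0, -0.0, -116.1]
force: [2.1, 0.3, -0.2]
opening: 0.0869
gripper_force: 0.0
```

```bash
python3 -c "
from h import *
to([.44,-.25,.40],-90); print(pose()[:3,3])"
```

```text
trans [-246.2, -3.6, -3.9] rot [-0.01, -0.0, -5.21]
[ 0.32860544 -0.46962044  0.39617574]
```

{"fn": "arm_command", "kwargs": {"steps": [{"translation":[-50,0,0],"rotation":[0,0,-1.3],"claw":87},{"translation":[-100,-1,-1],"rotation":[0,0,-2.6],"claw":87},{"translation":[-150,-2,-2],"rotation":[0,0,-3.9],"claw":87},{"translation":[-195,-3,-3],"rotation":[0,0,-5.2],"claw":87},{"translation":[-226,-3,-4],"rotation":[0,0,-5.2],"claw":87}]}}

```text
clock: 1.1
tool_pos: [0.4321, -0.2671, 0.3989]
orientation: [-180.0, 0.0, -90.0]
force: [-0.9, -0.4, -0.4]
opening: 0.087
gripper_force: 0.0
```

{"fn": "arm_command", "kwargs": {"steps": [{"translation":[0,0,0],"rotation":[0,0,0],"claw":87},{"translation":[0,0,0],"rotation":[0,0,0],"claw":87}]}}

```text
clock: 1.3
tool_pos: [0.4316, -0.2689, 0.3988]
orientation: [180.0, 0.0, -90.2]
force: [0.5, -1.4, 0.2]
opening: 0.0873
gripper_force: 0.0
```

Run:
```python
from h import *
im,W=snap('wrist','w1'); snap('side','side1')
s=W.reshape(-1,3); s=s[(abs(s[:,0]-.505)<.1)&(abs(s[:,1]+.185)<.08)]
for a,b in((.02,.03),(.03,.042),(.05,.085),(.085,.13),(.143,.16)):
    q=s[(s[:,2]>a)&(s[:,2]<b)]
    if len(q)>2: print(a,b,len(q),q.mean(0).round(4),cv2.minAreaRect(q[:,:2].astype(np.float32)))
to([.47,.06,.42],-90)
```

```text
0.02 0.03 756 [ 0.5033 -0.2018  0.0247] ((0.5079399347305298, -0.1884414255619049), (0.09039091318845749, 0.13030852377414703), 87.5287094116211)
0.03 0.042 1514 [ 0.5063 -0.1959  0.0344] ((0.5075126886367798, -0.19269919395446777), (0.11737819761037827, 0.0532572939991951), 0.2028614580631256)
0.05 0.085 253 [ 0.4946 -0.1895  0.066 ] ((0.507003128528595, -0.18856483697891235), (0.017983345314860344, 0.09295690804719925), 87.83174896240234)
0.085 0.13 147 [ 0.5085 -0.193   0.1057] ((0.5075939297676086, -0.1892004758119583), (0.016788430511951447, 0.05577506124973297), 87.71675109863281)
0.143 0.16 389 [ 0.5068 -0.1888  0.1491] ((0.5079034566879272, -0.18819686770439148), (0.01818893849849701, 0.03743015602231026), 87.59012603759766)
trans [-330.2, -36.7, -21.3] rot [0.01, 0.0, -0.07]
```

View pics/w1.png

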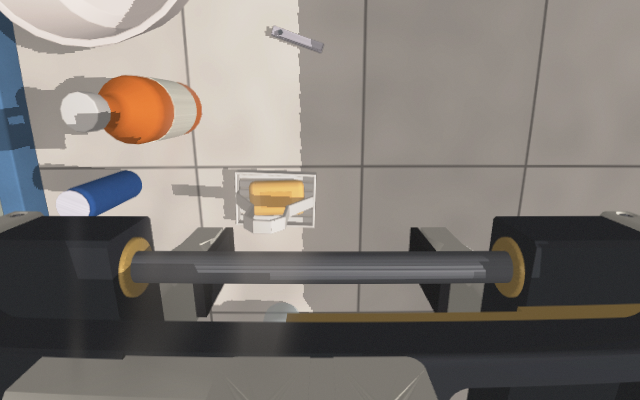

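The wrist view shows the dish with its soap at (275,200). The tall orange bottle is at (135,110), spray at (100,195) and clipper at (295,38). The lower half is blocked by the gripper, so I'll look at the hook from over the cabinet.

{"fn": "arm_command", "kwargs": {"steps": [{"translation":[-50,0,-10],"rotation":[0,0,0],"claw":87},{"translation":[-100,0,-20],"rotation":[0,0,0],"claw":87},{"translation":[-150,0,-30],"rotation":[0,0,0],"claw":87},{"translation":[-200,0,-40],"rotation":[0,0,0],"claw":87},{"translation":[-248,-10,-40],"rotation":[0,0,0],"claw":87}]}}

```text
clock: 1.9
tool_pos: [0.4418, -0.0241, 0.441]
orientation: [-179.8, 0.0, -90.5]
force: [1.3, 0.3, 0.8]
opening: 0.0871
gripper_force: 0.0
```

{"fn": "arm_command", "kwargs": {"steps": [{"translation":[-50,-15,0],"rotation":[0,0,0],"claw":40},{"translation":[-98,-30,0],"rotation":[0,0,0],"claw":20},{"translation":[-146,-40,0],"rotation":[0,0,0],"claw":0},{"translation":[-194,-45,0],"rotation":[0,0,0],"claw":0},{"translation":[-235,-50,0],"rotation":[0,0,0],"claw":0}]}}

```text
clock: 2.4
tool_pos: [0.4944, 0.2116, 0.4384]
orientation: [180.0, -0.0, -90.4]
force: [-0.2, -0.4, 0.5]
opening: 0.0525
gripper_force: 0.0
```

{"fn": "arm_command", "kwargs": {"steps": [{"translation":[0,0,0],"rotation":[0,0,0],"claw":0},{"translation":[0,0,0],"rotation":[0,0,0],"claw":0}]}}

```text
clock: 2.6
tool_pos: [0.4943, 0.2102, 0.438]
orientation: [179.9, -0.1, -90.4]
force: [0.7, -0.4, 0.4]
opening: 0.0364
gripper_force: 0.0
```

Run:
```python
from h import *
print(pose()[:3,3])
im,W=snap('wrist','w2')
```

```text
[0.49428899 0.21018649 0.43799325]
```

View pics/w2.png

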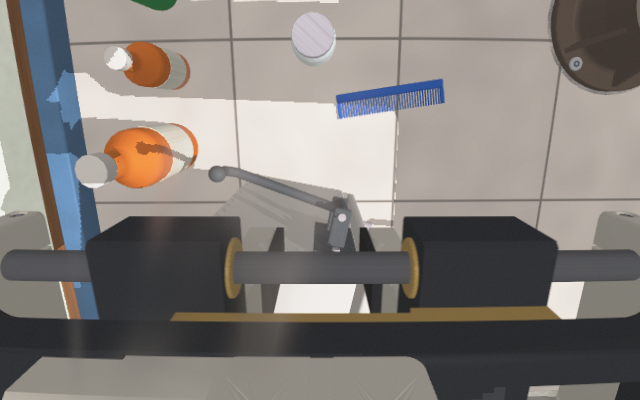

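Clear view: the hook's ball is at (217,173) and its pivot at (341,217), with the bar between them. The comb is at (390,98) and the jar at (313,38). Now I'll fit the pivot and arm from depth.

Run:
```python
from h import *
z=np.load('pics/w2.npz'); W=z['W']; im=z['im'].astype(int)
s=W[150:225,200:360].reshape(-1,3); g=im[150:225,200:360].reshape(-1,3).max(1)
ok=(s[:,2]>.2)&(s[:,2]<.32); s=s[ok]; 
bar=s[(s[:,2]>.243)&(s[:,2]<.262)]
l=cv2.fitLine(bar[:,:2].astype(np.float32),cv2.DIST_HUBER,0,.01,.01).ravel(); print('bar',len(bar),l,np.degrees(np.arctan2(l[1],l[0])))
t=(bar[:,:2]-l[2:])@l[:2]; print(t.min(),t.max(), 'zmax',np.percentile(bar[:,2],[5,50,95]))
ball=s[(s[:,2]>.276)&(s[:,2]<.3)]; print('ball cand',len(ball))
b=W[168:179,212:223].reshape(-1,3); b=b[b[:,2]>.26]; print('ball',b.mean(0),b.max(0),b.min(0))
p=s[(s[:,2]>.266)&(s[:,2]<.28)&(s[:,0]<.55)]; print('lug top',len(p),p.mean(0),cv2.minAreaRect(p[:,:2].astype(np.float32)))
# top camera: cabinet top edges
q=np.load('pics/top0.npz')['W']; 
e=R.from_euler('z',12.4,degrees=True)
m=(abs(q[...,2]-.3)<.006); m[:, :130]=0; m[:,290:]=0; m[:140]=0;m[250:]=0; a=q[m][:,:2]
print(cv2.minAreaRect(a.astype(np.float32)))
for th in (10,11,12,12.5,13,14):
    c,sn=np.cos(np.radians(th)),np.sin(np.radians(th)); x=a@[c,-sn]; y=a@[sn,c]
    print(th,[np.ptp(np.percentile(v,[1,99])).round(4) for v in(x,y)],np.percentile(y,[.5,1,2]).round(4),np.percentile(x,[.5,1,99,99.5]).round(4))
for n,u,v in(('jar',313,35),('comb',390,98)): print(n,W[v-2:v+3,u-2:u+3].reshape(-1,3).mean(0).round(3))
```

```text
bar 1167 [ 0.93468803 -0.3554691   0.5129743   0.23284599] -20.822195
-0.04728194524027287 0.08232026622383652 zmax [0.24985985 0.25491868 0.25788991]
ball cand 276
ball [0.59107182 0.20231836 0.28695512] [0.59591537 0.20757561 0.29050155] [0.58697953 0.19761439 0.28164316]
lug top 313 [0.47517187 0.24892068 0.27414663] ((0.47501492500305176, 0.2501601278781891), (0.018481561914086342, 0.018054112792015076), 80.16380310058594)
((0.5599132776260376, 0.4504258632659912), (0.3648851811885834, 0.18249240517616272), 78.16877746582031)
10 [np.float64(0.1777), np.float64(0.3522)] [0.3628 0.3646 0.3679] [0.3814 0.3837 0.5613 0.5629]
11 [np.float64(0.1755), np.float64(0.3525)] [0.3712 0.3727 0.3762] [0.3737 0.376  0.5515 0.5524]
12 [np.float64(0.1746), np.float64(0.3526)] [0.3794 0.3808 0.3842] [0.3661 0.3675 0.5421 0.5433]
12.5 [np.float64(0.1744), np.float64(0.3526)] [0.3834 0.3848 0.3881] [0.362  0.3633 0.5376 0.5391]
13 [np.float64(0.1752), np.float64(0.3523)] [0.3872 0.3889 0.392 ] [0.3575 0.3583 0.5335 0.5349]
14 [np.float64(0.1766), np.float64(0.3525)] [0.3948 0.3966 0.3998] [0.3472 0.3484 0.525  0.5268]
jar [0.505 0.047 0.086]
comb [0.378 0.131 0.003]
```

Run:
```python
from h import *
to([.5658,.2390,.40],-110.8)
p=np.array([.4728,.2476]); d=np.array([.9347,-.3555]); n=np.array([.3555,.9347])
Rt=R.from_euler('xyz',[180,0,-110.8],degrees=True).as_matrix()
c=p+.09*d+.0145*n; print('pivot in tool',Rt.T@np.r_[p-c,0]*1000)
pv=(Rt.T@np.r_[p-c,0])[:2]
for k in range(1,6):
    M=R.from_euler('z',4*k,degrees=True).as_matrix()[:2,:2]; print(k,((pv-M@pv)*1000).round(1))
```

```text
trans [-30.1, -71.4, 38.5] rot [0.0, -0.01, 4.08]
pivot in tool [1.44632357e+01 9.00079624e+01 1.10227963e-14]
1 [ 6.3 -0.8]
2 [12.7 -1.1]
3 [19. -1.]
4 [25.4 -0.5]
5 [31.7  0.5]
```

{"fn": "arm_command", "kwargs": {"steps": [{"translation":[-15,-36,15],"rotation":[0,0,1.4],"claw":0},{"translation":[-30,-71,38],"rotation":[0,0,2.8],"claw":0},{"translation":[-30,-71,38],"rotation":[0,0,4.1],"claw":0},{"translation":[-30,-71,38],"rotation":[0,0,4.1],"claw":0},{"translation":[-30,-71,38],"rotation":[0,0,4.1],"claw":0}]}}

```text
clock: 3.15
tool_pos: [0.5653, 0.2383, 0.402]
orientation: [-179.9, 0.1, -110.8]
force: [-0.8, -0.3, -0.0]
opening: 0.0011
gripper_force: 0.0
```

```bash
python3 -c "
from h import *
to([.5658,.2390,.245],-110.8)"
```

```text
trans [-0.7, -0.1, 157.0] rot [-0.01, 0.01, 0.01]
```

{"fn": "arm_command", "kwargs": {"steps": [{"translation":[-0.7,0,40],"rotation":[0,0,0],"claw":0},{"translation":[-0.7,0,75],"rotation":[0,0,0],"claw":0},{"translation":[-0.7,0,105],"rotation":[0,0,0],"claw":0},{"translation":[-0.7,0,135],"rotation":[0,0,0],"claw":0},{"translation":[-0.7,0,156],"rotation":[0,0,0],"claw":0}]}}

```text
clock: 3.65
tool_pos: [0.5646, 0.2396, 0.2449]
orientation: [-180.0, 0.1, -110.7]
force: [0.1, 0.0, -0.1]
opening: 0.0007
gripper_force: 0.0
```

{"fn": "arm_command", "kwargs": {"steps": [{"translation":[5,0,0],"rotation":[0,0,0],"claw":0},{"translation":[10,0,0],"rotation":[0,0,0],"claw":0},{"translation":[10.5,0,0],"rotation":[0,0,0],"claw":0}]}}

```text
clock: 3.95
tool_pos: [0.5621, 0.2304, 0.2476]
orientation: [-179.9, 0.2, -110.8]
force: [0.6, 0.2, 0.5]
opening: 0.0004
gripper_force: 0.2
```

{"fn": "arm_command", "kwargs": {"steps": [{"translation":[6.3,-0.8,0],"rotation":[0,0,0.8],"claw":0},{"translation":[12.7,-1.1,0],"rotation":[0,0,1.6],"claw":0},{"translation":[19,-1,0],"rotation":[0,0,2.4],"claw":0},{"translation":[25.4,-0.5,0],"rotation":[0,0,3.2],"claw":0},{"translation":[31.7,0.5,0],"rotation":[0,0,4],"claw":0}]}}

```text
clock: 4.45
tool_pos: [0.5508, 0.202, 0.2475]
orientation: [-179.9, 0.3, -131.0]
force: [-0.0, 3.2, 2.0]
opening: 0.0003
gripper_force: 1.5
```

{"fn": "arm_command", "kwargs": {"steps": [{"translation":[6.3,-0.8,0],"rotation":[0,0,0.8],"claw":0},{"translation":[12.7,-1.1,0],"rotation":[0,0,1.6],"claw":0},{"translation":[19,-1,0],"rotation":[0,0,2.4],"claw":0},{"translation":[25.4,-0.5,0],"rotation":[0,0,3.2],"claw":0},{"translation":[31.7,0.5,0],"rotation":[0,0,4],"claw":0}]}}

```text
clock: 4.95
tool_pos: [0.5298, 0.1784, 0.2475]
orientation: [180.0, 0.3, -151.0]
force: [0.7, 4.1, 0.9]
opening: 0.0004
gripper_force: 1.4
```

Run:
```python
from h import *
T=pose(); q=-110.8-np.degrees(np.arctan2(T[1,0],T[0,0])); print(T[:3,3],'turn',q)
p=np.array([.4728,.2476]); print('pivot in tool', T[:3,:3].T@np.r_[p-T[:2,3],0]*1000, ctrl.get_obs()['force'])
```

```text
[0.52983098 0.17844899 0.24751808] turn 40.16461722845911
pivot in tool [ 1.63006573e+01  8.81401360e+01 -2.82033788e-02] [0.719024   4.0978412  0.92836313]
```

{"fn": "arm_command", "kwargs": {"steps": [{"translation":[6.3,-0.8,0],"rotation":[0,0,0.8],"claw":0},{"translation":[12.7,-1.1,0],"rotation":[0,0,1.6],"claw":0},{"translation":[19,-1,0],"rotation":[0,0,2.4],"claw":0},{"translation":[25.4,-0.5,0],"rotation":[0,0,3.2],"claw":0},{"translation":[31.7,0.5,0],"rotation":[0,0,4],"claw":0}]}}

```text
clock: 5.45
tool_pos: [0.5021, 0.1634, 0.2475]
orientation: [179.9, 0.3, -171.0]
force: [2.4, 2.4, 0.7]
opening: 0.0005
gripper_force: 1.3
```

{"fn": "arm_command", "kwargs": {"steps": [{"translation":[6.3,-0.8,0],"rotation":[0,0,0.8],"claw":0},{"translation":[12.7,-1.1,0],"rotation":[0,0,1.6],"claw":0},{"translation":[19,-1,0],"rotation":[0,0,2.4],"claw":0},{"translation":[25.4,-0.5,0],"rotation":[0,0,3.2],"claw":0},{"translation":[29,0,0],"rotation":[0,0,3.6],"claw":0}]}}

```text
clock: 5.95
tool_pos: [0.4733, 0.1587, 0.2475]
orientation: [179.8, 0.3, 171.0]
force: [2.3, 2.1, 1.2]
opening: 0.0004
gripper_force: 1.2
```

{"fn": "arm_command", "kwargs": {"steps": [{"translation":[1,0,0],"rotation":[0,0,0],"claw":0},{"translation":[2,0,0],"rotation":[0,0,0],"claw":0},{"translation":[2,0,0],"rotation":[0,0,0],"claw":0}]}}

```text
clock: 6.25
tool_pos: [0.4719, 0.1587, 0.247]
orientation: [179.9, 0.2, 171.3]
force: [4.5, 0.5, 5.4]
opening: 0.0005
gripper_force: 3.1
```

{"fn": "arm_command", "kwargs": {"steps": [{"translation":[2,0,0],"rotation":[0,0,0.2],"claw":0},{"translation":[4,0,0],"rotation":[0,0,0.4],"claw":0},{"translation":[4,0,0],"rotation":[0,0,0.4],"claw":0}]}}

```text
clock: 6.55
tool_pos: [0.4709, 0.1587, 0.2474]
orientation: [179.9, 0.5, 169.2]
force: [21.1, -6.3, -0.8]
opening: 0.0
gripper_force: 10.1
```

Run:
```python
from h import *
T=pose(); print(T[:3,3], ctrl.get_obs()['force'])
print('contact-line angle: pivot in tool', T[:3,:3].T@np.r_[np.array([.4728,.2476])-T[:2,3],0]*1000)
```

```text
[0.470867   0.15866233 0.24736996] [21.09859896 -6.25592875 -0.80946473]
contact-line angle: pivot in tool [1.47365349e+01 8.77295778e+01 2.93849726e-02]
```

The force jumped to 21 N, so the hook is at its stop. I'll back off, rise and look.

{"fn": "arm_command", "kwargs": {"steps": [{"translation":[-6,0,0],"rotation":[0,0,0],"claw":0},{"translation":[-30,0,0],"rotation":[0,0,0],"claw":0},{"translation":[-35,0,-40],"rotation":[0,0,0],"claw":0},{"translation":[-35,0,-90],"rotation":[0,0,0],"claw":0},{"translation":[-35,0,-140],"rotation":[0,0,0],"claw":0}]}}

```text
clock: 7.05
tool_pos: [0.4998, 0.1514, 0.3859]
orientation: [-179.9, -0.1, 169.2]
force: [1.8, 1.7, 0.2]
opening: 0.0006
gripper_force: 0.0
```

Run:
```python
from h import *
to([.50,.20,.43],-90); im,W=snap('top','top2')
for v,u in ((0,0),): pass
s=W[180:260,255:330].reshape(-1,3); s=s[(s[:,2]>.235)&(s[:,2]<.295)]; print(len(s)); 
cv2.imwrite('pics/top2c.png',cv2.resize(im[165:265,235:360],(750,600),interpolation=2)[...,::-1])
```

```text
trans [9.0, 47.6, -44.2] rot [0.01, -0.04, -20.16]
154
```

View pics/top2c.png

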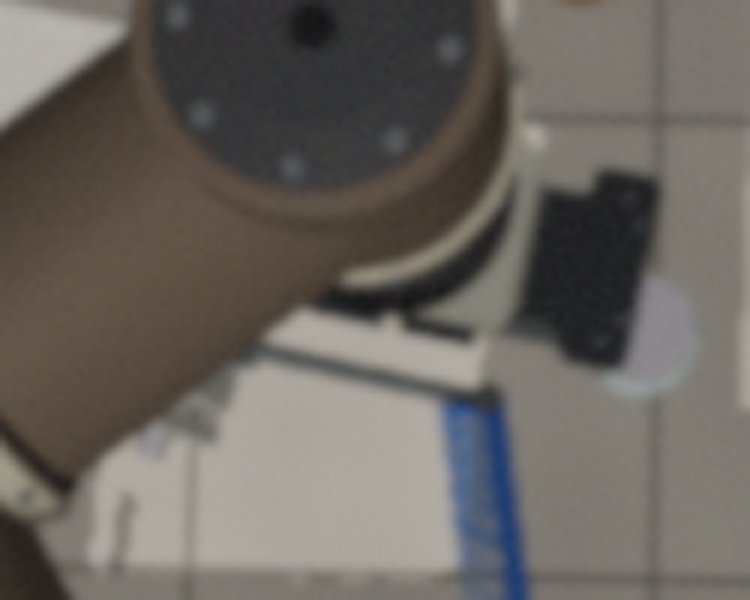

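The crop shows the hook standing square out from the cabinet, ball at (487,398). I'll turn back to the grasp yaw, opening the gripper, and measure the hook with the wrist camera.

{"fn": "arm_command", "kwargs": {"steps": [{"translation":[2,10,-15],"rotation":[0,0,-1.7],"claw":87},{"translation":[4,20,-30],"rotation":[0,0,-3.4],"claw":87},{"translation":[6,30,-44],"rotation":[0,0,-5.1],"claw":87},{"translation":[9,48,-44],"rotation":[0,0,-6.8],"claw":87},{"translation":[9,48,-44],"rotation":[0,0,-8.5],"claw":87}]}}

```text
clock: 7.6
tool_pos: [0.5003, 0.2023, 0.4285]
orientation: [180.0, -0.1, -147.9]
force: [-1.1, 0.5, -1.4]
opening: 0.035
gripper_force: 0.0
```

{"fn": "arm_command", "kwargs": {"steps": [{"translation":[0,0,0],"rotation":[0,0,-1.7],"claw":87},{"translation":[0,0,0],"rotation":[0,0,-3.4],"claw":87},{"translation":[0,0,0],"rotation":[0,0,-5.1],"claw":87},{"translation":[0,0,0],"rotation":[0,0,-6.8],"claw":87},{"translation":[0,0,0],"rotation":[0,0,-8.5],"claw":87}]}}

```text
clock: 8.1
tool_pos: [0.5001, 0.2008, 0.4285]
orientation: [179.9, -0.1, -105.4]
force: [-0.6, 0.1, 0.4]
opening: 0.0746
gripper_force: 0.0
```

{"fn": "arm_command", "kwargs": {"steps": [{"translation":[0,0,0],"rotation":[0,0,-1.1],"claw":87},{"translation":[0,0,0],"rotation":[0,0,-1.1],"claw":87},{"translation":[0,0,0],"rotation":[0,0,-1.1],"claw":87}]}}

```text
clock: 8.4
tool_pos: [0.5004, 0.2009, 0.4287]
orientation: [179.9, -0.0, -100.5]
force: [0.0, -0.0, -0.2]
opening: 0.0868
gripper_force: 0.0
```

Run:
```python
from h import *
o=ctrl.get_obs(); print(o['tool_pos'],o['orientation'])
im,W=snap('wrist','w3'); T=pose()
print(project('wrist',[[.4728,.2476,.274],[.4455,.1236,.288]],T))
s=W[:230].reshape(-1,3); s=s[(abs(s[:,0]-.455)<.07)&(s[:,1]>.07)&(s[:,1]<.235)]
bar=s[(s[:,2]>.245)&(s[:,2]<.262)]
l=cv2.fitLine(bar[:,:2].astype(np.float32),cv2.DIST_HUBER,0,.01,.01).ravel(); print('bar',len(bar),l,np.degrees(np.arctan2(l[1],l[0])),np.percentile(bar[:,2],[50,90]))
b=s[(s[:,2]>.276)&(s[:,2]<.3)]; print('ball',len(b),b.mean(0),b.max(0),b.min(0))
to([.49,-.15,.43],-92.4)
```

```text
[0.50040922 0.2008953  0.42866575] [ 1.79946769e+02 -3.92055438e-02 -1.00492674e+02]
[[358.71966407 220.69450204]
 [369.46500003  82.61124268]]
bar 1098 [0.20131873 0.9795258  0.46106097 0.18139355] 78.38591 [0.25507147 0.25655582]
ball 279 [0.44981309 0.12550964 0.28633296] [0.45681941 0.13309685 0.29045328] [0.44188863 0.11771762 0.28077345]
trans [347.0, -53.5, -1.1] rot [0.01, -0.01, -1.62]
```

The hook now points outward at −101.6°, with its ball at (0.4495, 0.1255), so the seat is at about (0.462, 0.1885). Next I go to the dish.

{"fn": "arm_command", "kwargs": {"steps": [{"translation":[45,-7,0],"rotation":[0,0,-0.4],"claw":87},{"translation":[90,-14,0],"rotation":[0,0,-0.8],"claw":87},{"translation":[135,-21,0],"rotation":[0,0,-1.2],"claw":87},{"translation":[180,-28,0],"rotation":[0,0,-1.62],"claw":87},{"translation":[225,-35,0],"rotation":[0,0,-1.62],"claw":87}]}}

```text
clock: 8.95
tool_pos: [0.4941, -0.0282, 0.4291]
orientation: [-180.0, 0.0, -92.3]
force: [0.8, -0.2, -0.3]
opening: 0.0872
gripper_force: 0.0
```

```bash
python3 -c "
from h import *
print(pose()[:3,3]);to([.5075,-.188,.25],-92.4)"
```

```text
[ 0.49408002 -0.02818009  0.42914871]
trans [159.2, -19.7, 179.1] rot [-0.0, 0.0, 0.03]
```

{"fn": "arm_command", "kwargs": {"steps": [{"translation":[40,-5,20],"rotation":[0,0,0],"claw":87},{"translation":[80,-10,40],"rotation":[0,0,0],"claw":87},{"translation":[115,-15,70],"rotation":[0,0,0],"claw":87},{"translation":[145,-19.7,105],"rotation":[0,0,0],"claw":87},{"translation":[159,-19.7,145],"rotation":[0,0,0],"claw":87}]}}

```text
clock: 9.45
tool_pos: [0.5083, -0.1885, 0.2831]
orientation: [-179.9, -0.0, -92.5]
force: [1.2, -0.2, 0.1]
opening: 0.0871
gripper_force: 0.0
```

{"fn": "arm_command", "kwargs": {"steps": [{"translation":[0,0,20],"rotation":[0,0,0],"claw":87},{"translation":[0,0,34],"rotation":[0,0,0],"claw":87},{"translation":[0,0,34],"rotation":[0,0,0],"claw":87},{"translation":[0,0,34],"rotation":[0,0,0],"claw":87}]}}

```text
clock: 9.85
tool_pos: [0.5083, -0.1863, 0.2504]
orientation: [180.0, -0.0, -92.3]
force: [1.3, -0.2, 0.5]
opening: 0.0868
gripper_force: 0.0
```

Run:
```python
from h import *
to([.5075,-.188,.096],-92.4)
im,W=snap('wrist','w4'); W2=snap('top','top3')[1]
for w in (W,W2):
    s=w.reshape(-1,3); s=s[(abs(s[:,0]-.505)<.1)&(abs(s[:,1]+.185)<.08)]
    for a,b in((.02,.03),(.085,.13),(.143,.156)):
        q=s[(s[:,2]>a)&(s[:,2]<b)]
        if len(q)>9: print(a,len(q),cv2.minAreaRect(q[:,:2].astype(np.float32)))
```

```text
trans [1.7, 0.7, 154.4] rot [0.0, -0.0, 0.02]
0.02 1487 ((0.5079237818717957, -0.1881159543991089), (0.08920544385910034, 0.13035859167575836), 87.673583984375)
0.085 143 ((0.5080296397209167, -0.19229021668434143), (0.010875818319618702, 0.05602240562438965), 89.24373626708984)
0.143 1009 ((0.5077950954437256, -0.1877928376197815), (0.01834586262702942, 0.037472695112228394), 87.82563018798828)
0.02 65 ((0.48756852746009827, -0.19276784360408783), (0.07303956896066666, 0.10042756050825119), 81.59298706054688)
0.143 44 ((0.5028103590011597, -0.18402010202407837), (0.013906078413128853, 0.02917391248047352), 88.8417739868164)
```

View pics/w4.png

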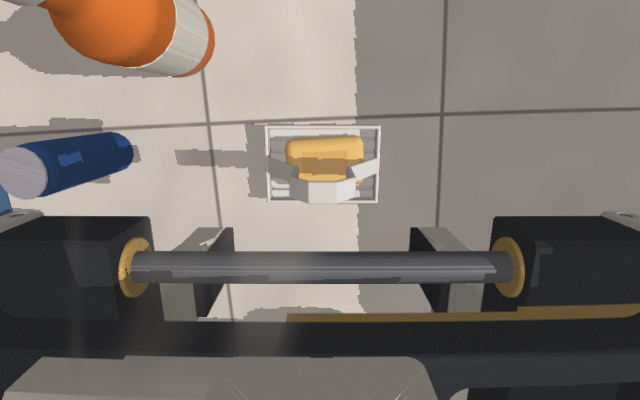

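The loop at (323,185) is centred between the fingers, and the soap sits in the tray. I'll descend and grip.

{"fn": "arm_command", "kwargs": {"steps": [{"translation":[1.5,0.5,40],"rotation":[0,0,0],"claw":87},{"translation":[1.5,0.5,80],"rotation":[0,0,0],"claw":87},{"translation":[1.5,0.5,115],"rotation":[0,0,0],"claw":87},{"translation":[1.5,0.5,140],"rotation":[0,0,0],"claw":87},{"translation":[1.5,0.5,154],"rotation":[0,0,0],"claw":87}]}}

```text
clock: 10.45
tool_pos: [0.5073, -0.1873, 0.0947]
orientation: [179.9, 0.0, -92.3]
force: [-0.9, -0.4, 0.6]
opening: 0.0867
gripper_force: 0.0
```

{"fn": "arm_command", "kwargs": {"steps": [{"translation":[0,0,0],"rotation":[0,0,0],"claw":75},{"translation":[0,0,0],"rotation":[0,0,0],"claw":65},{"translation":[0,0,0],"rotation":[0,0,0],"claw":57},{"translation":[0,0,0],"rotation":[0,0,0],"claw":50},{"translation":[0,0,0],"rotation":[0,0,0],"claw":50}]}}

```text
clock: 10.95
tool_pos: [0.5081, -0.1876, 0.097]
orientation: [-179.9, -0.0, -92.2]
force: [-1.8, 0.8, 6.4]
opening: 0.0556
gripper_force: 30.0
```

{"fn": "arm_command", "kwargs": {"steps": [{"translation":[0,0,0],"rotation":[0,0,0],"claw":50},{"translation":[0,0,0],"rotation":[0,0,0],"claw":50},{"translation":[0,0,0],"rotation":[0,0,0],"claw":50}]}}

```text
clock: 11.25
tool_pos: [0.5081, -0.1877, 0.097]
orientation: [-179.9, -0.0, -92.2]
force: [-0.7, 2.6, 7.3]
opening: 0.0558
gripper_force: 30.0
```

{"fn": "arm_command", "kwargs": {"steps": [{"translation":[0,0,-2],"rotation":[0,0,0],"claw":50},{"translation":[0,0,-6],"rotation":[0,0,0],"claw":50},{"translation":[0,0,-13],"rotation":[0,0,0],"claw":50},{"translation":[0,0,-23],"rotation":[0,0,0],"claw":50},{"translation":[0,0,-35],"rotation":[0,0,0],"claw":50}]}}

```text
clock: 11.75
tool_pos: [0.5075, -0.1876, 0.1317]
orientation: [180.0, 0.0, -92.3]
force: [-0.6, 0.2, -2.6]
opening: 0.0555
gripper_force: 30.0
```

{"fn": "arm_command", "kwargs": {"steps": [{"translation":[0,0,-15],"rotation":[0,0,0],"claw":50},{"translation":[0,0,-30],"rotation":[0,0,0],"claw":50},{"translation":[0,0,-45],"rotation":[0,0,0],"claw":50},{"translation":[0,0,-60],"rotation":[0,0,0],"claw":50},{"translation":[0,0,-75],"rotation":[0,0,0],"claw":50}]}}

```text
clock: 12.25
tool_pos: [0.5077, -0.1877, 0.2077]
orientation: [-179.9, 0.0, -92.2]
force: [-0.2, 0.0, -2.6]
opening: 0.0561
gripper_force: 30.0
```

{"fn": "arm_command", "kwargs": {"steps": [{"translation":[0,0,-13],"rotation":[0,0,0],"claw":50},{"translation":[0,0,-24],"rotation":[0,0,0],"claw":50},{"translation":[0,0,-32],"rotation":[0,0,0],"claw":50},{"translation":[0,0,-38],"rotation":[0,0,0],"claw":50},{"translation":[0,0,-42],"rotation":[0,0,0],"claw":50}]}}

```text
clock: 12.75
tool_pos: [0.5076, -0.1876, 0.2482]
orientation: [180.0, 0.0, -92.2]
force: [0.6, 1.3, -3.4]
opening: 0.056
gripper_force: 30.0
```

Run:
```python
from h import *
o=ctrl.get_obs(); print(o['tool_pos'],o['orientation'],o['force'],o['opening'])
im,W=snap('wrist','w5'); z=pose()[2,3]
s=W[:235].reshape(-1,3); s=s[(abs(s[:,0]-.505)<.1)&(abs(s[:,1]+.185)<.08)]
for a,b in((.02,.03),(.03,.042),(.143,.156)):
    a+=z-.097;b+=z-.097
    q=s[(s[:,2]>a)&(s[:,2]<b)]
    if len(q)>9: print(len(q),np.median(q[:,2])-z,cv2.minAreaRect(q[:,:2].astype(np.float32)))
to([.4418,.0874,.257],-101.6)
```

```text
[ 0.50758001 -0.18761501  0.24820438] [ 1.79993090e+02  3.71929178e-03 -9.22496432e+01] [ 0.60834736  1.28183877 -3.38955614] 0.056035745385159826
2935 -0.0727190291915222 ((0.5075536966323853, -0.20168088376522064), (0.06235169991850853, 0.12990058958530426), 87.5748291015625)
8307 -0.06267506216567928 ((0.5076885223388672, -0.19278886914253235), (0.051825378090143204, 0.11849132180213928), 89.95706939697266)
trans [-272.3, 76.7, -8.4] rot [-0.01, -0.0, 1.87]
```

{"fn": "arm_command", "kwargs": {"steps": [{"translation":[-6,1.7,-1],"rotation":[0,0,0.2],"claw":50},{"translation":[-17,5,-3],"rotation":[0,0,0.5],"claw":50},{"translation":[-33,9,-5],"rotation":[0,0,0.9],"claw":50},{"translation":[-52,15,-7],"rotation":[0,0,1.3],"claw":50},{"translation":[-72,20,-9],"rotation":[0,0,1.7],"claw":50}]}}

```text
clock: 13.3
tool_pos: [0.4897, -0.1141, 0.2563]
orientation: [179.9, -0.0, -100.9]
force: [-0.2, 0.4, -2.3]
opening: 0.056
gripper_force: 30.0
```

```bash
python3 -c "
from h import *
to([.4418,.0874,.258],-101.6)"
```

```text
trans [-188.8, 85.2, -1.6] rot [0.01, -0.0, 0.14]
```

{"fn": "arm_command", "kwargs": {"steps": [{"translation":[-18,8,0],"rotation":[0,0,0.1],"claw":50},{"translation":[-36,16,-1],"rotation":[0,0,0.14],"claw":50},{"translation":[-54,24,-1],"rotation":[0,0,0.14],"claw":50},{"translation":[-72,32,-1.5],"rotation":[0,0,0.14],"claw":50},{"translation":[-90,40,-1.5],"rotation":[0,0,0.14],"claw":50}]}}

```text
clock: 13.8
tool_pos: [0.4672, -0.018, 0.258]
orientation: [180.0, -0.0, -101.5]
force: [0.6, -0.1, -2.7]
opening: 0.056
gripper_force: 30.0
```

{"fn": "arm_command", "kwargs": {"steps": [{"translation":[-18,8,0],"rotation":[0,0,0],"claw":50},{"translation":[-36,16,0],"rotation":[0,0,0],"claw":50},{"translation":[-54,24,0],"rotation":[0,0,0],"claw":50},{"translation":[-70,32,0],"rotation":[0,0,0],"claw":50},{"translation":[-80,37,0],"rotation":[0,0,0],"claw":50}]}}

```text
clock: 14.3
tool_pos: [0.4468, 0.0678, 0.258]
orientation: [180.0, -0.0, -101.4]
force: [-0.2, 0.4, -1.6]
opening: 0.0561
gripper_force: 30.0
```

```bash
python3 -c "
from h import *
to([.4418,.0874,.258],-101.6)"
```

```text
trans [-18.2, 8.8, 0.0] rot [0.01, -0.0, 0.03]
```

{"fn": "arm_command", "kwargs": {"steps": [{"translation":[-6,3,0],"rotation":[0,0,0],"claw":50},{"translation":[-12,6,0],"rotation":[0,0,0],"claw":50},{"translation":[-17,8.5,0],"rotation":[0,0,0],"claw":50},{"translation":[-17,8.5,0],"rotation":[0,0,0],"claw":50}]}}

```text
clock: 14.7
tool_pos: [0.4426, 0.0853, 0.2584]
orientation: [180.0, -0.0, -101.4]
force: [-0.2, 0.1, -3.2]
opening: 0.0558
gripper_force: 30.0
```

Run:
```python
from h import *
T=pose(); print(T[:3,3])
ims,_=snap('side','side5'); imt,W=snap('top','top5')
def crop(n,im,pts):
    p=project(n,pts); print(n,p.round(0).tolist()); c=p.mean(0).astype(int); x=np.clip(c[0]-67,0,506);y=np.clip(c[1]-67,0,266)
    return cv2.resize(im[y:y+134,x:x+134],(400,400),interpolation=2)
pts=[[.474,.249,.25],[.4495,.1255,.28],[T[0,3],T[1,3],.303]]
cv2.imwrite('pics/c5.png',np.hstack([crop('side',ims,pts),crop('top',imt,pts)])[...,::-1])
```

```text
[0.44255213 0.08531355 0.25836333]
side [[293.0, 175.0], [295.0, 185.0], [296.0, 185.0]]
top [[275.0, 222.0], [316.0, 230.0], [330.0, 232.0]]
```

View pics/c5.png

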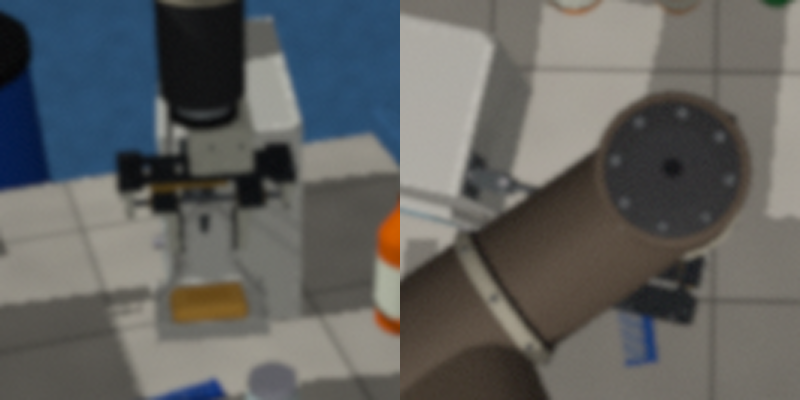

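The left crop (side view) looks through the loop: the dark hook at (205,215) is centred between the legs at x ≈ 182 and 232, and the soap is in the tray. I'll insert slowly along the arm.

```bash
python3 -c "
from h import *
to([.4621,.1863,.258],-101.6)"
```

```text
trans [-103.3, 1.0, 0.4] rot [0.0, -0.0, 0.03]
```

{"fn": "arm_command", "kwargs": {"steps": [{"translation":[-4,0,0],"rotation":[0,0,0],"claw":50},{"translation":[-10,0,0],"rotation":[0,0,0],"claw":50},{"translation":[-17,0,0],"rotation":[0,0,0],"claw":50},{"translation":[-24,0,0],"rotation":[0,0,0],"claw":50},{"translation":[-31,0,0],"rotation":[0,0,0],"claw":50}]}}

```text
clock: 15.3
tool_pos: [0.4489, 0.1162, 0.2584]
orientation: [180.0, -0.0, -101.4]
force: [0.4, -0.5, -2.0]
opening: 0.0557
gripper_force: 30.0
```

{"fn": "arm_command", "kwargs": {"steps": [{"translation":[-7,0,0],"rotation":[0,0,0],"claw":50},{"translation":[-14,0,0],"rotation":[0,0,0],"claw":50},{"translation":[-21,0,0],"rotation":[0,0,0],"claw":50},{"translation":[-28,0,0],"rotation":[0,0,0],"claw":50},{"translation":[-35,0,0],"rotation":[0,0,0],"claw":50}]}}

```text
clock: 15.8
tool_pos: [0.4558, 0.1504, 0.2584]
orientation: [180.0, -0.0, -101.4]
force: [0.2, -0.1, -2.4]
opening: 0.0557
gripper_force: 30.0
```

```bash
python3 -c "
from h import *
to([.4621,.1863,.258],-101.6)"
```

```text
trans [-36.5, 1.0, 0.4] rot [0.0, -0.0, 0.03]
```

{"fn": "arm_command", "kwargs": {"steps": [{"translation":[-8,0,0],"rotation":[0,0,0],"claw":50},{"translation":[-16,0,0],"rotation":[0,0,0],"claw":50},{"translation":[-24,0.5,0],"rotation":[0,0,0],"claw":50},{"translation":[-32,1,0],"rotation":[0,0,0],"claw":50},{"translation":[-36,1,0],"rotation":[0,0,0],"claw":50}]}}

```text
clock: 16.3
tool_pos: [0.462, 0.1861, 0.2584]
orientation: [180.0, -0.0, -101.4]
force: [-0.6, 0.4, -2.8]
opening: 0.0557
gripper_force: 30.0
```

{"fn": "arm_command", "kwargs": {"steps": [{"translation":[0,0,4],"rotation":[0,0,0],"claw":50},{"translation":[0,0,12],"rotation":[0,0,0],"claw":50},{"translation":[0,0,21],"rotation":[0,0,0],"claw":50},{"translation":[0,0,30],"rotation":[0,0,0],"claw":50},{"translation":[0,0,36],"rotation":[0,0,0],"claw":50}]}}

```text
clock: 16.8
tool_pos: [0.4615, 0.1847, 0.2211]
orientation: [179.9, -0.1, -101.5]
force: [0.2, -0.5, -2.5]
opening: 0.0556
gripper_force: 30.0
```

{"fn": "arm_command", "kwargs": {"steps": [{"translation":[0,0,3],"rotation":[0,0,0],"claw":50},{"translation":[0,0,6],"rotation":[0,0,0],"claw":50},{"translation":[0,0,9],"rotation":[0,0,0],"claw":50},{"translation":[0,0,9],"rotation":[0,0,0],"claw":50}]}}

```text
clock: 17.2
tool_pos: [0.4618, 0.1852, 0.2132]
orientation: [180.0, -0.0, -101.5]
force: [0.6, -0.1, -1.9]
opening: 0.0554
gripper_force: 30.0
```

Bar underside at about 0.261, arm top at about 0.255. I'll lower in 1 mm steps while watching the force.

{"fn": "arm_command", "kwargs": {"steps": [{"translation":[0,0,1],"rotation":[0,0,0],"claw":50},{"translation":[0,0,2],"rotation":[0,0,0],"claw":50},{"translation":[0,0,3],"rotation":[0,0,0],"claw":50},{"translation":[0,0,4],"rotation":[0,0,0],"claw":50},{"translation":[0,0,4],"rotation":[0,0,0],"claw":50}]}}

```text
clock: 17.7
tool_pos: [0.4618, 0.1852, 0.2093]
orientation: [180.0, -0.0, -101.5]
force: [-0.2, 1.5, -3.0]
opening: 0.0558
gripper_force: 30.0
```

{"fn": "arm_command", "kwargs": {"steps": [{"translation":[0,0,0.5],"rotation":[0,0,0],"claw":50},{"translation":[0,0,1],"rotation":[0,0,0],"claw":50},{"translation":[0,0,1],"rotation":[0,0,0],"claw":50}]}}

```text
clock: 18.0
tool_pos: [0.4618, 0.1852, 0.2084]
orientation: [180.0, -0.0, -101.4]
force: [0.0, -0.1, -1.8]
opening: 0.0558
gripper_force: 30.0
```

{"fn": "arm_command", "kwargs": {"steps": [{"translation":[0,0,0.5],"rotation":[0,0,0],"claw":50},{"translation":[0,0,1],"rotation":[0,0,0],"claw":50},{"translation":[0,0,1],"rotation":[0,0,0],"claw":50}]}}

```text
clock: 18.3
tool_pos: [0.4618, 0.1852, 0.2073]
orientation: [180.0, -0.0, -101.5]
force: [0.2, -0.2, -2.1]
opening: 0.0558
gripper_force: 30.0
```

{"fn": "arm_command", "kwargs": {"steps": [{"translation":[0,0,0.5],"rotation":[0,0,0],"claw":50},{"translation":[0,0,1],"rotation":[0,0,0],"claw":50},{"translation":[0,0,1],"rotation":[0,0,0],"claw":50}]}}

```text
clock: 18.6
tool_pos: [0.462, 0.1853, 0.2068]
orientation: [-180.0, 0.0, -101.4]
force: [-2.7, -0.5, 2.4]
opening: 0.0558
gripper_force: 30.0
```

Contact: the force changed by about 4.5 N, so the bar rests on the arm. I'll release gently.

{"fn": "arm_command", "kwargs": {"steps": [{"translation":[0,0,0],"rotation":[0,0,0],"claw":58},{"translation":[0,0,0],"rotation":[0,0,0],"claw":60},{"translation":[0,0,0],"rotation":[0,0,0],"claw":64},{"translation":[0,0,0],"rotation":[0,0,0],"claw":72},{"translation":[0,0,0],"rotation":[0,0,0],"claw":87}]}}

```text
clock: 19.1
tool_pos: [0.4619, 0.1852, 0.2064]
orientation: [-180.0, -0.0, -101.5]
force: [-0.5, 0.5, 0.9]
opening: 0.0751
gripper_force: 0.0
```

{"fn": "arm_command", "kwargs": {"steps": [{"translation":[0,0,0],"rotation":[0,0,0],"claw":87},{"translation":[0,0,0],"rotation":[0,0,0],"claw":87},{"translation":[0,0,0],"rotation":[0,0,0],"claw":87},{"translation":[0,0,0],"rotation":[0,0,0],"claw":87},{"translation":[0,0,0],"rotation":[0,0,0],"claw":87}]}}

```text
clock: 19.6
tool_pos: [0.4618, 0.1853, 0.2064]
orientation: [180.0, 0.0, -101.4]
force: [-0.2, -0.6, -0.2]
opening: 0.0869
gripper_force: 0.0
```

Run:
```python
from h import *
o=ctrl.get_obs(); T=pose(); print(o['force'],o['opening'])
ims,W=snap('side','side6'); imw,_=snap('wrist','w6')
cv2.imwrite('pics/c6.png',np.hstack([cv2.resize(ims[100:300,230:430],(400,400),interpolation=2),cv2.resize(imw[:,120:520],(400,400))])[...,::-1])
```

```text
[-0.19300534 -0.63297953 -0.18411356] 0.08687843635644536
```

View pics/c6.png

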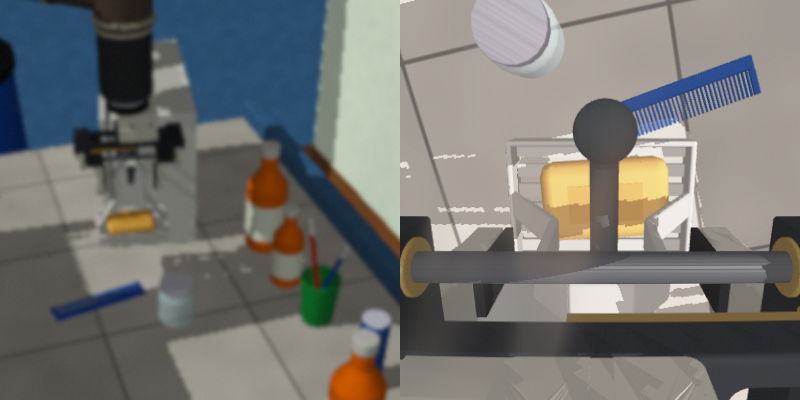

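The dish hangs on the hook. In the wrist view the ball at (605,130) is outside the loop, the soap is in the tray, and both legs are clear of the fingers. I'll retreat straight up.

{"fn": "arm_command", "kwargs": {"steps": [{"translation":[0,0,-8],"rotation":[0,0,0],"claw":87},{"translation":[0,0,-20],"rotation":[0,0,0],"claw":87},{"translation":[0,0,-38],"rotation":[0,0,0],"claw":87},{"translation":[0,0,-60],"rotation":[0,0,0],"claw":87},{"translation":[0,0,-85],"rotation":[0,0,0],"claw":87}]}}

```text
clock: 20.2
tool_pos: [0.4618, 0.1851, 0.2931]
orientation: [-180.0, 0.0, -101.4]
force: [0.4, 0.3, -0.4]
opening: 0.087
gripper_force: 0.0
```

{"fn": "arm_command", "kwargs": {"steps": [{"translation":[0,0,-40],"rotation":[0,0,0],"claw":87},{"translation":[0,0,-85],"rotation":[0,0,0],"claw":87},{"translation":[0,0,-120],"rotation":[0,0,0],"claw":87},{"translation":[-30,0,-130],"rotation":[0,0,0],"claw":87},{"translation":[-50,0,-130],"rotation":[0,0,0],"claw":87}]}}

```text
clock: 20.7
tool_pos: [0.4725, 0.2353, 0.4249]
orientation: [-179.8, 0.3, -101.5]
force: [0.5, -0.2, -0.5]
opening: 0.0868
gripper_force: 0.0
```

{"fn": "arm_command", "kwargs": {"steps": [{"translation":[0,0,0],"rotation":[0,0,0],"claw":87},{"translation":[0,0,0],"rotation":[0,0,0],"claw":87},{"translation":[0,0,0],"rotation":[0,0,0],"claw":87},{"translation":[0,0,0],"rotation":[0,0,0],"claw":87},{"translation":[0,0,0],"rotation":[0,0,0],"claw":87}]}}

```text
clock: 21.2
tool_pos: [0.4717, 0.2338, 0.4215]
orientation: [-180.0, -0.0, -101.5]
force: [0.4, 0.1, -0.5]
opening: 0.0868
gripper_force: 0.0
```

Run:
```python
from h import *
print(ctrl.get_obs()['force'])
im,W=snap('wrist','w7')
s=W[:235].reshape(-1,3); s=s[(abs(s[:,0]-.46)<.1)&(abs(s[:,1]-.19)<.09)]
for a,b in((.125,.14),(.257,.268),(.275,.3)):
    q=s[(s[:,2]>a)&(s[:,2]<b)]
    if len(q)>9: print(a,len(q),np.percentile(q[:,2],[5,50,95]),cv2.minAreaRect(q[:,:2].astype(np.float32)))
q=s[(s[:,2]>.12)&(s[:,2]<.145)]; q=q-q.mean(0); print('normal',np.linalg.svd(q,full_matrices=False)[2][2])
cv2.imwrite('pics/w7.png',im[...,::-1])
```

```text
[ 0.39549334  0.05367852 -0.4653746 ]
0.125 1519 [0.12764622 0.13446062 0.13887177] ((0.47477638721466064, 0.21200735867023468), (0.1462174355983734, 0.14380329847335815), 78.26073455810547)
0.257 1001 [0.25736844 0.26050712 0.26603772] ((0.4815683960914612, 0.21551144123077393), (0.17970140278339386, 0.06149157136678696), 53.10151672363281)
0.275 556 [0.27514577 0.28410728 0.28868043] ((0.46666377782821655, 0.20509812235832214), (0.17437441647052765, 0.04716414585709572), 66.60200500488281)
normal [0.01356594 0.02975495 0.99946516]
```

View pics/w7.png

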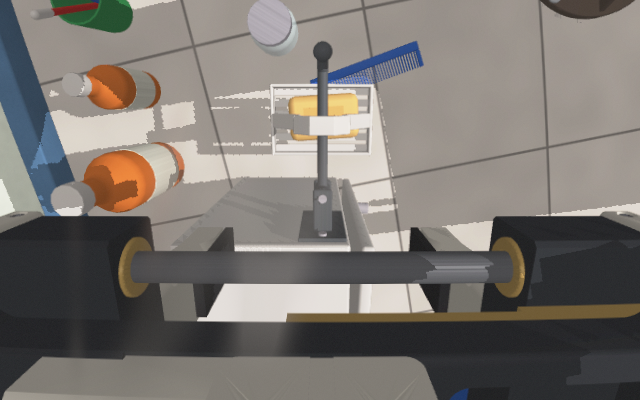

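The dish hangs level (about 2° tilt), with its bar at (322,125) midway between the ball at (322,50) and the pivot at (322,200). The soap is in the tray, the other things look in place, and the arm is clear. Handing in.

```bash
python3 -c "
from plant import ctrl
print(ctrl.close_job())"
```

```text
the job is handed in; nothing more can be done
None
```

The hook was swung out to its stop, the soap dish hangs by its loop on the arm, level to about 2° with the soap in the tray, and I handed the job in at about 21 s (no verdict was returned).

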